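# Assemble two cue-light towers in colour order

## Task

Put together the two cue lights for tonight's show: on the black base the green lens module with the red one on top of it, and on the white base the amber module with the blue one on top of it. Seat every module fully down and level on the part below, and leave both towers standing free. Don't knock over the glue bottle or the drinks bottle that stand among the parts.

Things in the scene. Friction and masses are not known exactly. Their poses are not given: they have to be found in the camera images.
- green_lens: Green loose lens module, upright: green cylinder (mm) 56 dia, 48 high, black foot collar; on top a darker boss 8 high, 40 dia at root, 31 at tip. Recess in underside, 45 dia, 10 deep, fits over the boss of a base or module with 2.5 play all round; no turning or pressing. 80-170 g. Grip by the sides; yaw is free. Origin: centre of underside; z up. Seated: origin 40 above the black base's origin.
- red_lens: Red loose lens module, upright: red cylinder (mm) 56 dia, 48 high, black foot collar; on top a darker boss 8 high, 40 dia at root, 31 at tip. Recess in underside, 45 dia, 10 deep, fits over the boss of a base or module with 2.5 play all round; no turning or pressing. 80-170 g. Grip by the sides; yaw is free. Origin: centre of underside; z up. Seated: origin 48 above the green module's origin.
- amber_lens: Amber loose lens module, upright: amber cylinder (mm) 56 dia, 48 high, black foot collar; on top a darker boss 8 high, 40 dia at root, 31 at tip. Recess in underside, 45 dia, 10 deep, fits over the boss of a base or module with 2.5 play all round; no turning or pressing. 80-170 g. Grip by the sides; yaw is free. Origin: centre of underside; z up. Seated: origin 40 above the white base's origin.
- blue_lens: Blue loose lens module, upright: blue cylinder (mm) 56 dia, 48 high, black foot collar; on top a darker boss 8 high, 40 dia at root, 31 at tip. Recess in underside, 45 dia, 10 deep, fits over the boss of a base or module with 2.5 play all round; no turning or pressing. 80-170 g. Grip by the sides; yaw is free. Origin: centre of underside; z up. Seated: origin 48 above the amber module's origin.
- black_base: Black tower base, fixed to the table (mm): square foot 84 x 84 x 12, round column 60 dia up to 40 high, then a boss 8 high, 40 dia at root, 31 at tip. First module's underside sits at height 40, the second's at 88; finished tower is 144 high. Origin: centre of underside, on the table; z up. Its yaw does not matter.
- white_base: White tower base, fixed to the table (mm): square foot 84 x 84 x 12, round column 60 dia up to 40 high, then a boss 8 high, 40 dia at root, 31 at tip. First module's underside sits at height 40, the second's at 88; finished tower is 144 high. Origin: centre of underside, on the table; z up. Its yaw does not matter.
- glue_bottle: White glue bottle with a red nozzle, diameter 50 mm, 130 mm high, 220 g, standing loose among the things; only to be left standing. Origin: centre of its underside; z up along its axis.
- drink_bottle: Silver metal drinks bottle with a black cap and band, diameter 53 mm, 116 mm high, 250 g, standing loose among the things; only to be left standing. Origin: centre of its underside; z up along its axis.
Mind the look-alikes: they are no part of the job. There is more than one size of the blue_lens; the one meant has the size given above. Of the things that look like the red_lens, the larger one is meant.

How it is judged:
By the outcome, as a careful person would: the job done as asked, in the order asked, and still so for the second after the job is handed in, with the robot touching nothing.
It also fails if it takes over 128 s, if anything falls off the work surface, if the arm or the gripper's body presses on something with over 40 N, if the wrist force passes 120 N, or if a joint passes its speed limit or range.

## Robot

A 7-joint arm with a two-finger parallel gripper is mounted at the origin on the work surface. World frame = base frame: x ahead of the robot, y to its left, z up, the work surface at z = 0. Lengths are in m, angles in rad, forces in N, time in s.
With the tool pointing down it reaches from about 0.35 to 0.9 m from the base axis. Payload 8.1 kg.
Tool frame: the origin (TCP) lies where the fingers leave the gripper's body, on its centre line; the fingertips stand 66 mm ahead of it and the grasp point (between the pads) lies 47 mm ahead of it (arm.tip_reach is the distance from the TCP to the fingertips, in m); z points along the fingers, y is the direction in which the jaws open and shut (so a half turn about z gives the same grasp; the last joint's range is limited). The gripper opens to 92 mm and grips with 3 to 60 N. Pads are 19 mm wide; open, the fingers measure 130 mm over their backs; the gripper's body (75 mm by 190 mm) begins 47 mm behind the grasp point.
Start: joints at [1.054, 0.434, 0.025, 1.573, -0.012, 1.134, -0.075], TCP at [0.251, -0.572, 0.292] pointing down, gripper open.
Joint ranges: [-2.62, 2.62], [-0.44, 2.09], [-1.27, 1.32], [0.08, 2.57], [-1.32, 4.46], [0.12, 2], [-2.74, 2.74]. Speed limits (rad/s): [2.22, 2.22, 3.01, 3.01, 3.14, 3.14, 3.14].

## Interface

Orientations are given as a rotation vector (axis times angle).
In Python, from cell import arm gives the robot as it stands.
- The arm moves only by the tool carry_out, never from a script. Its argument "plan" is a list of rows, each a list of 5 numbers: the shift along the world's x, y, z in cm, then the turn about the world's z in rad, then the finger opening in cm, from 0 to 9.18. In form: [[tx, ty, tz, spin, fingers], ...]. A call has 1 to 20 rows; each row is the pose to reach, as a shift and turn from the pose measured when the call began; what a row does not reach only later rows make up. A row lasts 1/10 s, in which the tool goes at most 50 mm and 8.59 degrees, less where a joint would pass 70% of its speed; a pose out of reach is approached as far as the arm can. A call with a gripper value outside its range is refused whole. The fingers move at their own pace and stop on an object; "squeeze" is the grip in N (left out, the last holds). Time passes only in rows, so rows that repeat a pose let the fingers close. It gives the time, the measured TCP pose, the force and the opening at its end, in the units of the state.
- arm.observe(): the state, without advancing time (a new reading comes with each control period).
- arm.get_image(name): name is "scene" or "top" or "wrist"; returns (picture, depth): 384x512x3 uint8, red, green, blue; 384x512 float32, m along the optical axis (not along the pixel's ray), 0 where there is no reading.
- arm.get_calibration(name): a dict with "intrinsics" (3x3 intrinsics, pixels), "rvec" (rotation vector, rad) and "tvec" (3), from world to camera coordinates, as OpenCV has them; the wrist camera has in their place "tool_from_camera" (4x4, takes a point from camera to tool coordinates, whose origin is the TCP and whose axes are the flange's). Camera axes: x right, y down, z forward; pixel columns grow to the right and rows downward; lengths in m; the calibration is good to about 2 mm. A picture is of the moment at which its call begins: read the wrist's pose just before it. get_calibration takes no time and is no camera call.
- arm.sign_off(): hands the job in, once; it reports no verdict.
The state is a dict: "clock": time; "joints": joint angles; "dq": joint speeds; "joint_efforts": joint torques, N m; "position": TCP position; "ee_rot": TCP orientation; "force": force on the tool from outside, world axes, zero at the start; "ft_torque": the same for the moment, N m; "width": opening from 0.0 (shut) to 1.0 (fully open).
Only numpy, scipy, OpenCV 4.12 (cv2) and the standard library are available. Lean on these libraries where they do the work, as an engineer would, in place of code of your own. Each camera call takes 0.05 s, during which the arm holds its last target. There are 200 camera calls.

## Working session

There is one attempt and no reset: what is moved stays moved. The work goes in short steps, Python scripts to look and compute and a tool call to move; the robot and the scene stay as the last step left them, time stands still between calls to the robot, and variables do not carry over. Pictures are saved under pics/ and viewed, about 12 in all and at most 16, crops included, and the job is handed in when it is done.

Besides the shell and the picture viewer there is one more tool, called after "Call:" as name(argument=value, ...), one argument or row to a line, values as JSON. carry_out: Moves the arm, as the interface text tells. Its arguments: {"type":"object","properties":{"plan":{"type":"array"},"squeeze":{"type":"number"}},"required":["plan"]}

```bash
mkdir -p pics; cat > h.py <<'E'
import numpy as np, cv2
from cell import arm
from scipy.spatial.transform import Rotation as R
def shot(n,tag):
    s=arm.observe(); im,d=arm.get_image(n); cv2.imwrite(f'pics/{tag}.png',im[...,::-1]); np.savez(f'pics/{tag}.npz',im=im,d=d,p=s['position'],r=s['ee_rot']); return im,d,s
def cloud(n,tag):
    z=np.load(f'pics/{tag}.npz'); d=z['d'].astype(float); c=arm.get_calibration(n); K=np.array(c['intrinsics'])
    v,u=np.mgrid[:d.shape[0],:d.shape[1]]
    P=np.stack([(u-K[0,2])/K[0,0]*d,(v-K[1,2])/K[1,1]*d,d],-1)
    if 'rvec' in c:
        Rm=R.from_rotvec(np.ravel(c['rvec'])).as_matrix(); W=(P-np.ravel(c['tvec']))@Rm
    else:
        T=np.array(c['tool_from_camera']); W=(P@T[:3,:3].T+T[:3,3])@R.from_rotvec(z['r']).as_matrix().T+z['p']
    W[d<=0]=np.nan
    return W,z['im']
E
python3 - <<'E'
from h import *
for n in('scene','top'): shot(n,n+'0')
print(arm.observe()); 
for n in('scene','top','wrist'): print(arm.get_calibration(n))
a=[cv2.imread(f'pics/{n}0.png') for n in('scene','top')]
E
```

```text
{'clock': 0.1, 'joints': array([ 1.05441751,  0.43513589,  0.02497547,  1.57397091, -0.01157188,
        1.13397416, -0.07511575]), 'dq': array([-0.00097246, -0.00148178,  0.0008116 , -0.00179665,  0.0005166 ,
       -0.00016251,  0.00025903]), 'joint_efforts': array([ 2.35985215e-03, -6.69127965e+01,  9.87686925e-01, -3.15145683e+01,
       -6.04945282e-02,  3.74266924e-02,  3.68035194e-05]), 'position': array([ 0.25111028, -0.57196221,  0.29154784]), 'ee_rot': array([-3.07337159e+00, -6.44958559e-01,  6.59848416e-04]), 'force': array([ 0.04965454, -0.08942892,  0.30927683]), 'ft_torque': array([ 0.02093402,  0.02529659, -0.02076389]), 'width': 0.9966467315001531}
{'intrinsics': array([[395.63465264,   0.        , 249.69270244],
       [  0.        , 395.63465264, 186.54263853],
       [  0.        ,   0.        ,   1.        ]]), 'rvec': array([ 2.07966003,  1.12969092, -0.47977936]), 'tvec': array([-0.27801812, -0.28221284,  1.35984402])}
{'intrinsics': array([[372.50144072,   0.        , 259.95213872],
       [  0.        , 372.50144072, 184.43046647],
       [  0.        ,   0.        ,   1.        ]]), 'rvec': array([ 2.11923906, -2.16678051,  0.17166147]), 'tvec': array([-0.02459717,  0.53554166,  1.00798538])}
{'intrinsics': array([[332.23776129,   0.        , 249.61894635],
       [  0.        , 332.23776129, 194.24293759],
       [  0.        ,   0.        ,   1.        ]]), 'tool_from_camera': array([[ 2.78254519e-04, -9.55005661e-01, -2.96587440e-01,
         7.99179471e-02],
       [ 9.99999657e-01,  4.97171285e-04, -6.62694847e-04,
         3.55126389e-04],
       [ 7.80332089e-04, -2.96587154e-01,  9.55005472e-01,
        -9.29713174e-02],
       [ 0.00000000e+00,  0.00000000e+00,  0.00000000e+00,
         1.00000000e+00]])}
```

View pics/scene0.png

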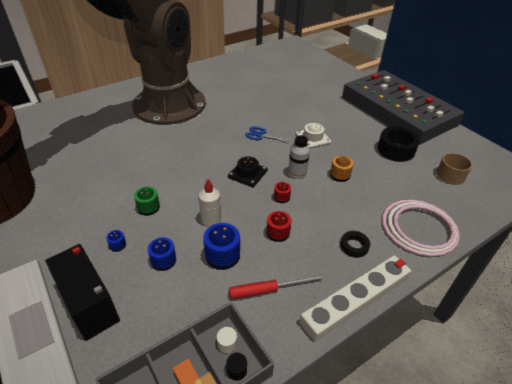

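View pics/top0.png

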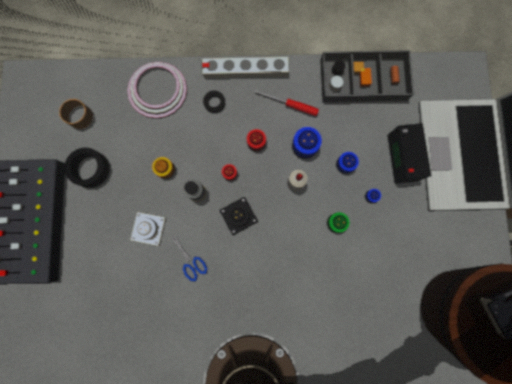

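The overview shows these parts in the top image:

| Part | Pixel |
|---|---|
| Green | (338,222) |
| Red, large | (257,139) |
| Red, small | (229,172) |
| Amber | (162,167) |
| Blue candidates | (307,142), (347,162), (373,196) |
| Black base | (239,215) |
| White base | (148,228) |
| Glue bottle | (298,179) |
| Drinks bottle | (193,188) |

Next I measure these in both views.

```bash
cat > m.py <<'E'
from h import *
def circ(p):
    A=np.c_[2*p,np.ones(len(p))]; s=np.linalg.lstsq(A,(p**2).sum(1),rcond=None)[0]; return s[:2],np.sqrt(s[2]+s[:2]@s[:2])
def meas(W,xy,rad=.05,zmin=.02):
    m=(np.hypot(W[...,0]-xy[0],W[...,1]-xy[1])<rad)&(W[...,2]>zmin)
    p=W[m]; return p
seeds=dict(green=(338,222),red=(257,139),redS=(229,172),amber=(162,167),blueL=(307,142),blueM=(347,162),blueS=(373,196),black=(239,215),white=(148,228),glue=(298,179),drink=(193,188))
if __name__=='__main__':
    Wt,_=cloud('top','top0'); Ws,_=cloud('scene','scene0')
    for k,(u,v) in seeds.items():
        c=Wt[v,u,:2]
        for n,W in(('top',Wt),('scn',Ws)):
            p=meas(W,c,.045)
            if len(p)<10: print(k,n,len(p)); continue
            zs=np.percentile(p[:,2],[50,90,98])
            zt={'black':.048,'white':.048,'glue':.1,'drink':.1}.get(k,zs[0])
            (cx,cy),r=cv2.minEnclosingCircle(p[:,:2].astype(np.float32))
            t=p[p[:,2]>zs[2]-.006]; (tx,ty),tr=cv2.minEnclosingCircle(t[:,:2].astype(np.float32))
            print(k,n,len(p),'z',np.round(zs*1e3),'enc',np.round([cx*1e3,cy*1e3,r*1e3]),'top',np.round([tx*1e3,ty*1e3,tr*1e3]))
E
python3 m.py
```

```text
green top 356 z [49. 56. 59.] enc [ 425. -251.   28.] top [ 425. -252.   18.]
green scn 479 z [48. 57. 58.] enc [ 426. -253.   30.] top [ 429. -253.   19.]
red top 333 z [49. 56. 58.] enc [668. -26.  28.] top [668. -27.  19.]
red scn 533 z [48. 57. 58.] enc [669. -29.  30.] top [670. -28.  19.]
redS top 191 z [38. 43. 45.] enc [576.  53.  22.] top [574.  55.  16.]
redS scn 235 z [38. 44. 46.] enc [577.  50.  23.] top [576.  49.  20.]
amber top 356 z [49. 56. 58.] enc [592. 241.  28.] top [590. 240.  21.]
amber scn 381 z [48. 57. 58.] enc [596. 241.  31.] top [594. 238.  19.]
blueL top 676 z [69. 79. 81.] enc [ 654. -170.   40.] top [ 654. -171.   25.]
blueL scn 813 z [71. 80. 82.] enc [ 654. -172.   40.] top [ 657. -172.   26.]
blueM top 346 z [49. 56. 57.] enc [ 596. -287.   28.] top [ 593. -286.   22.]
blueM scn 642 z [49. 56. 58.] enc [ 597. -288.   30.] top [ 603. -292.   24.]
blueS top 155 z [33. 38. 40.] enc [ 500. -358.   20.] top [ 501. -357.   16.]
blueS scn 240 z [34. 39. 40.] enc [ 500. -359.   21.] top [ 502. -359.   18.]
black top 359 z [41. 48. 50.] enc [451.  29.  30.] top [448.  24.  22.]
black scn 366 z [41. 49. 51.] enc [452.  28.  33.] top [453.  28.  19.]
white top 0
white scn 0
glue top 323 z [ 90. 112. 127.] enc [ 543. -138.   25.] top [ 541. -138.    5.]
glue scn 712 z [ 76. 106. 125.] enc [ 547. -140.   25.] top [ 548. -142.    6.]
drink top 357 z [ 94. 116. 118.] enc [520. 147.  26.] top [521. 147.  17.]
drink scn 645 z [ 79. 116. 118.] enc [524. 144.  26.] top [522. 147.  18.]
```

```bash
python3 - <<'E'
from m import *
for n in('top','scene'):
    W,im=cloud(n,n+'0')
    p=W[(W[...,0]>.35)&(W[...,0]<.5)&(W[...,1]>.2)&(W[...,1]<.36)&(W[...,2]>.03)]
    print(n,len(p),np.round(np.percentile(p[:,2],[50,90,98])*1e3) if len(p) else 0)
    for a in(.03,.043):
        t=p[p[:,2]>a]; (x,y),r=cv2.minEnclosingCircle(t[:,:2].astype(np.float32)); print(np.round(np.array([x,y,r])*1e3))
E
```

```text
top 375 [41. 49. 51.]
[420. 288.  30.]
[415. 284.  25.]
scene 231 [42. 49. 51.]
[421. 286.  33.]
[426. 287.  27.]
```

Call:
carry_out(
  plan=[
    [17.5, 32, -2, 0, 9.1],
    [17.5, 32, -2, 0, 9.1],
    [17.5, 32, -2, 0, 9.1],
    [17.5, 32, -2, 0, 9.1],
    [17.5, 32, -2, 0, 9.1],
    [17.5, 32, -2, 0, 9.1],
    [17.5, 32, -2, 0, 9.1],
    [17.5, 32, -2, 0, 9.1],
    [17.5, 32, -2, 0, 9.1],
    [17.5, 32, -2, 0, 9.1],
    [17.5, 32, -2, 0, 9.1],
  ],
  squeeze=20,
)

```text
clock: 1.2
position: [0.4254, -0.2533, 0.2714]
ee_rot: [-3.074, -0.642, 0.002]
force: [0.3, -0.1, 0.3]
width: 0.995
```

```bash
cat > w.py <<'E'
from m import *
import sys
def wm(tag,xy,z0,r0,go=None):
    """tag; expected xy; z0 rim/column top height, r0 outer radius"""
    W,im=cloud('wrist',tag)
    p=meas(W,np.array(xy),r0+.025,z0-.005)
    print('z pct',np.round(np.percentile(p[:,2],[5,50,95,99])*1e3,1),len(p))
    q=p[p[:,2]<z0+.004]; b=p[p[:,2]>z0+.006]
    for n,t in(('all',p),('boss',b)):
        h=cv2.convexHull(t[:,:2].astype(np.float32))[:,0]; e=circ(h.astype(float)); (x,y),r=cv2.minEnclosingCircle(h)
        print(n,'lsq',np.round(e[0]*1e3,1),round(e[1]*1e3,1),'enc',np.round([x*1e3,y*1e3,r*1e3],1),'med',np.round(np.median(t[:,:2],0)*1e3,1))
    s=np.load(f'pics/{tag}.npz'); print('tcp',np.round(s['p']*1e3,1))
if __name__=='__main__':
    a=sys.argv; shot('wrist',a[1]); wm(a[1],(float(a[2])/1e3,float(a[3])/1e3),float(a[4])/1e3,float(a[5])/1e3)
E
python3 w.py w_green 426 -252 48 28
```

```text
z pct [ 56.3 290.  312.1 313.1] 37582
all lsq [ 436.4 -247.7] 48.1 enc [ 430.2 -250.2   52.5] med [ 446.2 -244.1]
boss lsq [ 435.3 -248.2] 48.3 enc [ 430.2 -250.2   52.5] med [ 446.8 -243.6]
tcp [ 425.4 -253.3  271.4]
```

View pics/w_green.png

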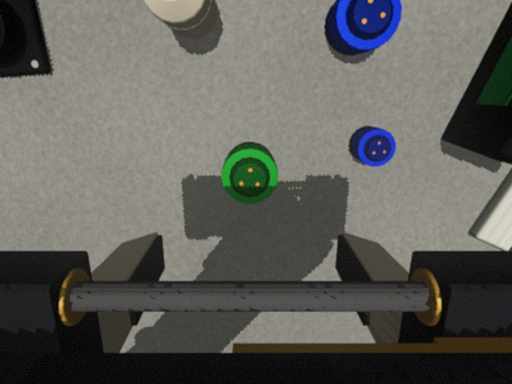

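The wrist picture shows the green module at (249,175), with the gripper filling the lower part. I need to cut the gripper out of the cloud by height.

```bash
sed -i 's/    print(.z pct/    p=p[p[:,2]<z0+.02]\n&/' w.py; python3 - <<'E'
from w import *
wm('w_green',(.426,-.252),.048,.028)
E
```

```text
z pct [47.6 50.7 57.4 58. ] 2462
all lsq [ 424.8 -252.9] 27.6 enc [ 424.6 -253.1   28.1] med [ 426.9 -252. ]
boss lsq [ 424.8 -252.8] 17.3 enc [ 425.1 -252.7   17.7] med [ 425.4 -252.7]
tcp [ 425.4 -253.3  271.4]
```

Call:
carry_out(
  plan=[
    [0, 0, -5, 0, 9.1],
    [0, 0, -10, 0, 9.1],
    [0, 0, -14, 0, 9.1],
    [0, 0, -17, 0, 9.1],
    [0, 0, -19, 0, 9.1],
    [0, 0, -19.4, 0, 9.1],
    [0, 0, -19.4, 0, 9.1],
    [0, 0, -19.4, 0, 5],
    [0, 0, -19.4, 0, 5],
    [0, 0, -19.4, 0, 5],
    [0, 0, -19.4, 0, 5],
    [0, 0, -19.4, 0, 5],
    [0, 0, -19.4, 0, 5],
    [0, 0, -19.4, 0, 5],
  ],
  squeeze=25,
)

```text
clock: 2.65
position: [0.4255, -0.2534, 0.0778]
ee_rot: [-3.075, -0.641, 0.001]
force: [-1.0, 0.9, 6.2]
width: 0.606
```

Call:
carry_out(
  plan=[
    [0, 0, 3, 0, 5],
    [0, 0, 7, 0, 5],
    [0, 0, 12, 0, 5],
    [0, 0, 16, 0, 5],
    [-0.5, 4, 19.4, 0, 5],
    [-1, 8, 19.4, 0, 5],
    [-1.5, 12, 19.4, 0, 5],
    [-2, 16, 19.4, 0, 5],
    [-2.5, 20, 19.4, 0, 5],
    [-3, 23, 19.4, 0, 5],
    [-3.4, 25, 19.4, 0, 5],
    [-3.4, 25.3, 19.4, 0, 5],
    [-3.4, 25.3, 19.4, 0, 5],
  ],
)

```text
clock: 3.95
position: [0.3913, -0.0004, 0.2717]
ee_rot: [-3.074, -0.643, 0.001]
force: [0.1, -0.8, -1.3]
width: 0.608
```

```bash
python3 w.py w_black 452 28 40 30
```

```text
z pct [39.5 41.5 49.3 50. ] 3201
all lsq [451.1  27.5] 29.7 enc [451.1  27.5  30. ] med [452.1  27.9]
boss lsq [451.3  27.6] 17.4 enc [451.2  27.6  18.2] med [451.6  27.7]
tcp [391.3  -0.4 271.7]
```

View pics/w_black.png

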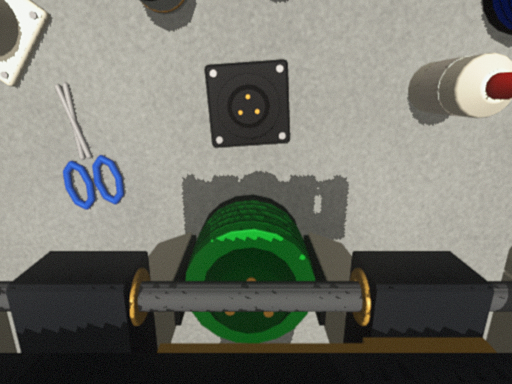

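Green is held level. The black base boss is at about (250,105) in the wrist picture, which my code puts at (451,27.5) mm.

Call:
carry_out(
  plan=[
    [3, 1.4, 0, 0, 5],
    [6, 2.8, -3, 0, 5],
    [6, 2.8, -7, 0, 5],
    [6, 2.8, -10.5, 0, 5],
    [6, 2.8, -13, 0, 5],
    [6, 2.8, -13.8, 0, 5],
    [6, 2.8, -14.2, 0, 5],
    [6, 2.8, -14.6, 0, 5],
    [6, 2.8, -15, 0, 5],
    [6, 2.8, -15.3, 0, 5],
    [6, 2.8, -15.4, 0, 5],
    [6, 2.8, -15.4, 0, 5],
  ],
)

```text
clock: 5.2
position: [0.4516, 0.027, 0.1179]
ee_rot: [-3.075, -0.641, 0.001]
force: [-0.0, 0.7, -1.4]
width: 0.606
```

Call:
carry_out(
  plan=[
    [0, 0, -0.1, 0, 5],
    [0, 0, -0.15, 0, 5],
    [0, 0, -0.15, 0, 5],
  ],
)

```text
clock: 5.5
position: [0.4517, 0.027, 0.1177]
ee_rot: [3.075, 0.641, 0.0]
force: [-6.4, -1.2, 20.3]
width: 0.607
```

Contact came at the seated height. I release and rise, then go over red.

Call:
carry_out(
  plan=[
    [0, 0, 0.05, 0, 7],
    [0, 0, 0.05, 0, 9.1],
    [0, 0, 0.05, 0, 9.1],
    [0, 0, 0.05, 0, 9.1],
    [0, 0, 0.05, 0, 9.1],
    [0, 0, 2, 0, 9.1],
    [0, 0, 5, 0, 9.1],
    [0, 0, 10, 0, 9.1],
    [0, 0, 15.4, 0, 9.1],
    [4, -1, 15.4, 0, 9.1],
    [8, -2, 15.4, 0, 9.1],
    [12, -3, 15.4, 0, 9.1],
    [16, -4, 15.4, 0, 9.1],
    [20, -5, 15.4, 0, 9.1],
    [21.7, -5.4, 15.4, 0, 9.1],
    [21.7, -5.4, 15.4, 0, 9.1],
    [21.7, -5.4, 15.4, 0, 9.1],
  ],
)

```text
clock: 7.2
position: [0.6681, -0.0267, 0.2709]
ee_rot: [-3.075, -0.642, 0.002]
force: [0.4, 1.6, 0.2]
width: 0.991
```

```bash
python3 w.py w_red 668 -27 48 28; python3 - <<'E'
from h import *
for n in('scene','top'): shot(n,n+'1')
E
python3 - <<'E'
from m import *
for n in('top','scene'):
    W,_=cloud(n,n+'1'); p=meas(W,(.4512,.0275),.045,.07); print(n,len(p),np.round(np.percentile(p[:,2],[10,50,90,98])*1e3), cv2.minEnclosingCircle(p[:,:2].astype(np.float32)))
E
```

```text
z pct [47.5 50.5 57.3 57.9] 2475
all lsq [668.4 -28. ] 27.7 enc [668.4 -28.   28. ] med [670.6 -27. ]
boss lsq [668.6 -27.8] 17.5 enc [668.6 -28.   18.2] med [669.  -27.6]
tcp [668.1 -26.7 270.9]
top 536 [ 86.  94. 695. 701.] ((0.45119667053222656, 0.01793048158288002), 0.03657600283622742)
scene 149 [73. 88. 96. 98.] ((0.4531118869781494, 0.028049997985363007), 0.03007294051349163)
```

Green is seated, with its rim at 88 mm and boss top at 97 mm. Next is red.

Call:
carry_out(
  plan=[
    [0, -0.12, -5, 0, 9.1],
    [0, -0.12, -10, 0, 9.1],
    [0, -0.12, -14, 0, 9.1],
    [0, -0.12, -17, 0, 9.1],
    [0, -0.12, -19, 0, 9.1],
    [0, -0.12, -19.3, 0, 9.1],
    [0, -0.12, -19.3, 0, 9.1],
    [0, -0.12, -19.3, 0, 5],
    [0, -0.12, -19.3, 0, 5],
    [0, -0.12, -19.3, 0, 5],
    [0, -0.12, -19.3, 0, 5],
    [0, -0.12, -19.3, 0, 5],
    [0, -0.12, -19.3, 0, 5],
    [0, -0.12, -16, 0, 5],
    [0, -0.12, -12, 0, 5],
    [0, -0.12, -7, 0, 5],
    [0, -0.12, -2, 0, 5],
    [0, -0.12, 0, 0, 5],
    [0, -0.12, 0, 0, 5],
  ],
)

```text
clock: 9.25
position: [0.6692, -0.0274, 0.2762]
ee_rot: [3.074, 0.642, 0.01]
force: [0.4, -0.3, -0.9]
width: 0.608
```

Call:
carry_out(
  plan=[
    [-4, 0.4, 0, 0, 5],
    [-8, 0.8, 0, 0, 5],
    [-12, 1.2, 0, 0, 5],
    [-16, 1.6, 0, 0, 5],
    [-20, 2, 0, 0, 5],
    [-24, 2.4, 0, 0, 5],
    [-27, 2.7, 0, 0, 5],
    [-27.8, 2.7, 0, 0, 5],
    [-27.8, 2.7, 0, 0, 5],
    [-27.8, 2.7, 0, 0, 5],
  ],
)

```text
clock: 10.25
position: [0.3921, -0.0006, 0.276]
ee_rot: [3.074, 0.641, 0.011]
force: [0.1, 0.3, -1.1]
width: 0.608
```

```bash
python3 w.py w_black2 451 28 88 28
```

```text
z pct [87.7 90.9 97.3 98. ] 3651
all lsq [451.1  26.7] 27.6 enc [451.1  26.6  28. ] med [452.   27.1]
boss lsq [451.1  26.8] 17.6 enc [451.1  26.9  18.2] med [451.5  26.8]
tcp [392.1  -0.6 276. ]
```

View pics/w_black2.png

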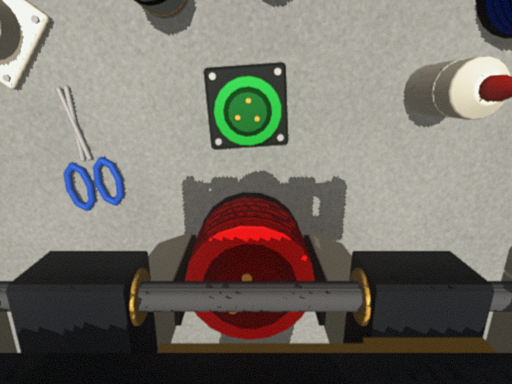

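```bash
python3 - <<'E'
from h import *
T=np.array(arm.get_calibration('wrist')['tool_from_camera'])
for t,ch in(('w_black',1),('w_black2',0)):
    W,im=cloud('wrist',t); z=np.load(f'pics/{t}.npz')
    P=(W-z['p'])@R.from_rotvec(z['r']).as_matrix()
    f=im.astype(int); m=(f[...,ch]>f.sum(-1)*.6)&(f[...,ch]>60); m[:185]=0
    q=P[m&(np.abs(P[...,2])<.15)]
    print(t,m.sum(),np.round(np.percentile(q,[1,10,50,90,99],axis=0)*1e3,1).tolist())
    print(np.round([P[r,250]*1e3 for r in range(196,345,8)],0).tolist())
print(arm.observe()['force'])
E
```

```text
w_black 5032 [[-26.3, -24.5, 27.5], [-21.6, -18.7, 28.6], [17.0, 0.8, 29.4], [26.4, 19.6, 36.0], [27.6, 25.2, 57.1]]
[[27.0, 0.0, 74.0], [28.0, 0.0, 60.0], [28.0, 0.0, 48.0], [28.0, 0.0, 38.0], [27.0, 0.0, 31.0], [24.0, 0.0, 29.0], [21.0, 0.0, 29.0], [19.0, 0.0, 26.0], [16.0, 0.0, 25.0], [15.0, 0.0, 21.0], [11.0, 0.0, 21.0], [30.0, 0.0, -15.0], [29.0, 0.0, -17.0], [28.0, 0.0, -19.0], [26.0, 0.0, -19.0], [-7.0, 0.0, 21.0], [-11.0, 0.0, 21.0], [-14.0, 0.0, 20.0], [-27.0, 0.0, 30.0]]
w_black2 9408 [[-24.7, -24.6, 21.8], [-15.7, -17.5, 22.7], [16.7, 0.4, 30.6], [27.4, 18.4, 50.6], [28.6, 25.2, 65.6]]
[[28.0, 0.0, 71.0], [28.0, 0.0, 59.0], [29.0, 0.0, 45.0], [28.0, 0.0, 37.0], [27.0, 0.0, 30.0], [24.0, 0.0, 30.0], [20.0, 0.0, 31.0], [19.0, 0.0, 27.0], [17.0, 0.0, 23.0], [14.0, 0.0, 23.0], [11.0, 0.0, 21.0], [31.0, 0.0, -15.0], [29.0, 0.0, -17.0], [29.0, 0.0, -20.0], [26.0, 0.0, -19.0], [-8.0, 0.0, 22.0], [-12.0, 0.0, 22.0], [-23.0, 0.0, 30.0], [-239.0, 1.0, 274.0]]
[ 0.38892961 -0.02858456 -2.18050906]
```

Call:
carry_out(
  plan=[
    [3, 1.4, 0, 0, 5],
    [5.9, 2.7, -2, 0, 5],
    [5.9, 2.7, -6, 0, 5],
    [5.9, 2.7, -9, 0, 5],
    [5.9, 2.7, -9.6, 0, 5],
    [5.9, 2.7, -10, 0, 5],
    [5.9, 2.7, -10.4, 0, 5],
    [5.9, 2.7, -10.8, 0, 5],
    [5.9, 2.7, -10.9, 0, 5],
    [5.9, 2.7, -11, 0, 5],
    [5.9, 2.7, -11, 0, 5],
  ],
)

```text
clock: 11.4
position: [0.4519, 0.0265, 0.1671]
ee_rot: [3.074, 0.641, 0.014]
force: [-1.8, -0.8, 7.3]
width: 0.604
```

Call:
carry_out(
  plan=[
    [0, 0, -0.05, 0, 5],
    [0, 0, -0.1, 0, 5],
    [0, 0, -0.1, 0, 5],
  ],
)

```text
clock: 11.7
position: [0.4525, 0.0266, 0.1671]
ee_rot: [3.073, 0.641, 0.016]
force: [-2.8, -0.2, 11.1]
width: 0.607
```

Call:
carry_out(
  plan=[
    [0, 0, 0, 0, 6.5],
    [0, 0, 0, 0, 7.5],
    [0, 0, 0, 0, 9.1],
    [0, 0, 0, 0, 9.1],
    [0, 0, 0, 0, 9.1],
    [0, 0, 2, 0, 9.1],
    [0, 0, 5, 0, 9.1],
    [0, 0, 10, 0, 9.1],
    [-3, -1.4, 11, 0, 9.1],
    [-6, -2.8, 11, 0, 9.1],
    [-6, -2.8, 11, 0, 9.1],
    [-6, -2.8, 11, 0, 9.1],
  ],
)

```text
clock: 12.9
position: [0.3924, -0.0017, 0.2773]
ee_rot: [3.073, 0.639, 0.017]
force: [0.6, 0.2, 0.0]
width: 0.989
```

```bash
python3 w.py w_black3 451 27 136 28; python3 - <<'E'
from m import *
shot('scene','scene2')
W,_=cloud('scene','scene2'); p=meas(W,(.4512,.0275),.045,.1); p=p[p[:,2]<.16]; print(len(p),np.round(np.percentile(p[:,2],[10,50,90,98])*1e3))
W,_=cloud('wrist','w_black3'); p=meas(W,(.4512,.0275),.027,.13);p=p[p[:,2]<.139]; A=np.c_[p[:,:2]-p[:,:2].mean(0),np.ones(len(p))]; print('plane',np.linalg.lstsq(A,p[:,2],rcond=None)[0],len(p))
im=cv2.imread('pics/scene2.png'); cv2.imwrite('pics/scene2c.png',cv2.resize(im[90:290,90:390],None,fx=2.5,fy=2.5,interpolation=cv2.INTER_CUBIC))
E
```

```text
z pct [135.7 138.9 145.3 145.9] 5233
all lsq [453.5  26.7] 27.6 enc [453.5  26.7  28. ] med [454.6  27.2]
boss lsq [453.7  26.5] 17.5 enc [453.5  26.4  18. ] med [453.9  26.7]
tcp [392.4  -1.7 277.3]
470 [107. 134. 145. 146.]
plane [ 0.00135229 -0.0012853   0.13663157] 2176
```

View pics/scene2c.png

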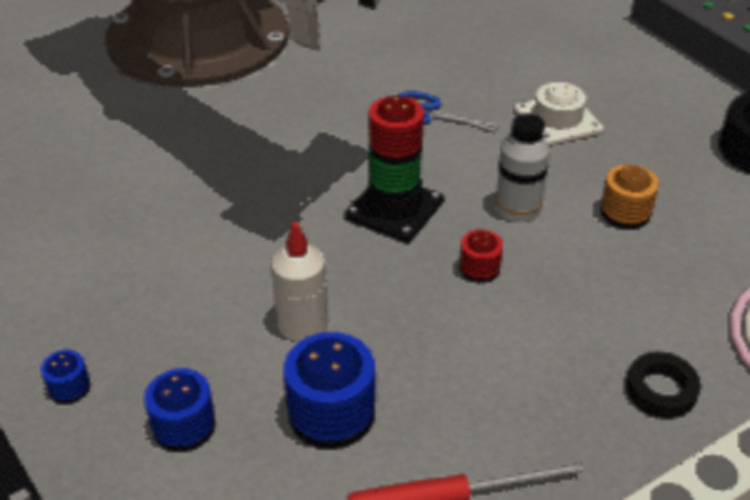

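The black tower is level and seated, with its rim at 136 mm. In the crop both bottles are standing. Amber is next.

Call:
carry_out(
  plan=[
    [3, 3.6, -0.6, 0, 9.1],
    [6, 7.2, -0.6, 0, 9.1],
    [9, 10.8, -0.6, 0, 9.1],
    [12, 14.4, -0.6, 0, 9.1],
    [15, 18, -0.6, 0, 9.1],
    [18, 21.6, -0.6, 0, 9.1],
    [20, 24.2, -0.6, 0, 9.1],
    [20, 24.3, -0.6, 0, 9.1],
    [20, 24.3, -0.6, 0, 9.1],
    [20, 24.3, -0.6, 0, 9.1],
  ],
)

```text
clock: 14.0
position: [0.5931, 0.2413, 0.2705]
ee_rot: [3.073, 0.641, 0.015]
force: [0.5, -0.3, 1.3]
width: 0.99
```

```bash
python3 w.py w_amber 593 241 48 28; python3 -c "
from h import *
print(arm.observe()['joints'])"
```

```text
z pct [47.5 50.3 57.3 57.9] 2472
all lsq [592.5 240.5] 27.7 enc [592.4 240.5  27.9] med [594.6 241.5]
boss lsq [592.7 240.4] 17.5 enc [592.9 240.2  18. ] med [593.2 240.9]
tcp [593.1 241.3 270.5]
[-0.19042039  0.5116402  -0.4266051   1.54043848  0.23252758  1.13046672
 -1.82680757]
```

View pics/w_amber.png

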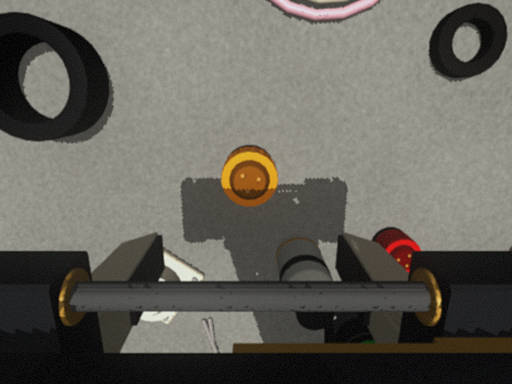

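Amber is at (249,177), with the drinks bottle clear behind and to the right. I grip it.

Call:
carry_out(
  plan=[
    [0, -0.1, -5, 0, 9.1],
    [0, -0.1, -10, 0, 9.1],
    [0, -0.1, -14, 0, 9.1],
    [0, -0.1, -17, 0, 9.1],
    [0, -0.1, -19, 0, 9.1],
    [0, -0.1, -19.3, 0, 9.1],
    [0, -0.1, -19.3, 0, 9.1],
    [0, -0.1, -19.3, 0, 5],
    [0, -0.1, -19.3, 0, 5],
    [0, -0.1, -19.3, 0, 5],
    [0, -0.1, -19.3, 0, 5],
    [0, -0.1, -19.3, 0, 5],
    [0, -0.1, -19.3, 0, 5],
  ],
)

```text
clock: 15.35
position: [0.5932, 0.2401, 0.0782]
ee_rot: [3.073, 0.64, 0.017]
force: [-0.1, -1.4, 4.2]
width: 0.604
```

Call:
carry_out(
  plan=[
    [0, 0, 4, 0, 5],
    [0, 0, 8, 0, 5],
    [0, 0, 12, 0, 5],
    [0, 0, 16, 0, 5],
    [-3, 0.3, 19.4, 0, 5],
    [-7, 0.7, 19.4, 0, 5],
    [-11, 1, 19.4, 0, 5],
    [-15, 1.4, 19.4, 0, 5],
    [-19, 1.7, 19.4, 0, 5],
    [-22, 2, 19.4, 0, 5],
    [-23.3, 2.1, 19.4, 0, 5],
    [-23.3, 2.1, 19.4, 0, 5],
    [-23.3, 2.1, 19.4, 0, 5],
  ],
)

```text
clock: 16.65
position: [0.3613, 0.2609, 0.2724]
ee_rot: [3.073, 0.639, 0.018]
force: [0.5, 0.6, -1.5]
width: 0.604
```

```bash
python3 w.py w_white 420 287 40 30;  python3 -c "
from h import *
print(arm.observe()['joints'])"
```

```text
z pct [39.5 41.6 49.3 50. ] 3136
all lsq [419.9 287. ] 29.6 enc [419.8 287.1  30. ] med [420.7 287.5]
boss lsq [419.8 287.3] 17.4 enc [419.5 287.4  18.1] med [420.2 287.3]
tcp [361.3 260.9 272.4]
[-0.28266174  0.20939152 -0.54104176  1.98632623  0.14015962  0.97172015
 -2.05407762]
```

View pics/w_white.png

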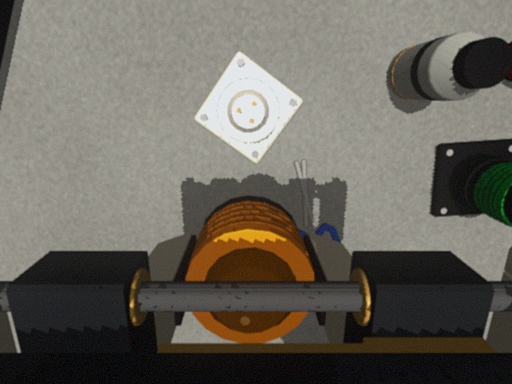

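The white base boss is at (249,110), or (419.8,287.1) mm, and amber is held.

Call:
carry_out(
  plan=[
    [3, 1.3, 0, 0, 5],
    [5.9, 2.6, -3, 0, 5],
    [5.9, 2.6, -7, 0, 5],
    [5.9, 2.6, -10.5, 0, 5],
    [5.9, 2.6, -13, 0, 5],
    [5.9, 2.6, -13.8, 0, 5],
    [5.9, 2.6, -14.2, 0, 5],
    [5.9, 2.6, -14.6, 0, 5],
    [5.9, 2.6, -15, 0, 5],
    [5.9, 2.6, -15.3, 0, 5],
    [5.9, 2.6, -15.4, 0, 5],
    [5.9, 2.6, -15.5, 0, 5],
    [5.9, 2.6, -15.5, 0, 5],
  ],
)

```text
clock: 18.0
position: [0.4208, 0.287, 0.1181]
ee_rot: [3.074, 0.638, 0.019]
force: [-2.0, -2.0, 6.8]
width: 0.61
```

Call:
carry_out(
  plan=[
    [0, 0, -0.05, 0, 5],
    [0, 0, 0, 0, 6.5],
    [0, 0, 0, 0, 7.5],
    [0, 0, 0, 0, 9.1],
    [0, 0, 0, 0, 9.1],
    [0, 0, 0, 0, 9.1],
    [0, 0, 2, 0, 9.1],
    [0, 0, 5, 0, 9.1],
    [0, 0, 10, 0, 9.1],
    [-3, -1.4, 15.4, 0, 9.1],
    [-6, -2.6, 15.4, 0, 9.1],
    [-6, -2.6, 15.4, 0, 9.1],
    [-6, -2.6, 15.4, 0, 9.1],
  ],
)

```text
clock: 19.3
position: [0.3607, 0.2607, 0.2726]
ee_rot: [3.073, 0.638, 0.022]
force: [1.1, -0.2, 0.3]
width: 0.994
```

```bash
python3 w.py w_white2 420 287 88 28; python3 - <<'E'
from m import *
W,_=cloud('wrist','w_white2'); p=meas(W,(.42,.287),.027,.08);p=p[p[:,2]<.091]; A=np.c_[p[:,:2]-p[:,:2].mean(0),np.ones(len(p))]; print('plane',np.linalg.lstsq(A,p[:,2],rcond=None)[0],len(p))
E
```

```text
z pct [87.6 91.  97.3 98. ] 3722
all lsq [420.7 286.5] 27.6 enc [420.6 286.6  28. ] med [421.6 287. ]
boss lsq [420.7 286.7] 17.5 enc [420.9 286.5  18.1] med [421.  286.7]
tcp [360.7 260.7 272.6]
plane [-0.00052092  0.00202505  0.08859815] 1676
```

Amber is seated level, with its rim at 88.6 mm. I go to the medium blue module, the 28 mm radius one.

Call:
carry_out(
  plan=[
    [2, -4.5, 0, 0, 9.1],
    [4, -9, 0, 0, 9.1],
    [6, -13.5, 0, 0, 9.1],
    [8, -18, 0, 0, 9.1],
    [10, -22.5, 0, 0, 9.1],
    [12, -27, 0, 0, 9.1],
    [14, -31.5, 0, 0, 9.1],
    [16, -36, 0, 0, 9.1],
    [18, -40.5, 0, 0, 9.1],
    [20, -45, 0, 0, 9.1],
    [22, -49.5, 0, 0, 9.1],
    [23.5, -54, 0, 0, 9.1],
    [23.5, -54.7, 0, 0, 9.1],
    [23.5, -54.7, 0, 0, 9.1],
    [23.5, -54.7, 0, 0, 9.1],
  ],
)

```text
clock: 20.85
position: [0.5963, -0.2849, 0.2709]
ee_rot: [3.075, 0.639, 0.019]
force: [-0.5, -0.4, 0.3]
width: 0.989
```

```bash
python3 w.py w_blue 596 -287 48 28
```

```text
z pct [47.6 50.5 57.4 57.9] 2449
all lsq [ 596.3 -289. ] 27.6 enc [ 596.2 -289.    28. ] med [ 598.4 -288. ]
boss lsq [ 596.3 -288.9] 17.4 enc [ 596.3 -288.5   18.3] med [ 596.7 -288.7]
tcp [ 596.3 -284.9  270.9]
```

View pics/w_blue.png

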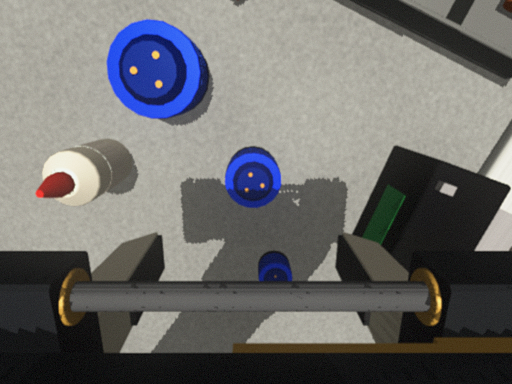

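```bash
python3 - <<'E'
from m import *
W,_=cloud('top','top0'); u=np.array([.407,-.914]);n=np.array([.914,.407])
d=W[...,:2]-np.array([.5963,-.289]); a=d@u; b=d@n
for lo,hi in((.03,.065),(.065,.2)):
    m=(np.abs(b)<.055)&(np.abs(a)<.16)&(np.hypot(a,b)>.035)&(W[...,2]>lo)&(W[...,2]<hi)
    print(lo,m.sum(),np.round(np.c_[a[m],b[m],W[m][:,2]].min(0),3) if m.any() else '',np.round(np.c_[a[m],b[m],W[m][:,2]].max(0),3) if m.any() else '')
    for s in(-1,1):
        k=m&(a*s>0); print(s, np.round(np.abs(a[k]).min(),3) if k.any() else None)
E
```

```text
0.03 150 [-0.155 -0.055  0.03 ] [0.153 0.027 0.065]
-1 0.151
1 0.122
0.065 481 [-0.16  -0.055  0.066] [0.16  0.037 0.129]
-1 0.136
1 0.122
```

The box is clear by 27 mm. I grip blue.

Call:
carry_out(
  plan=[
    [0, -0.4, -5, 0, 9.1],
    [0, -0.4, -10, 0, 9.1],
    [0, -0.4, -14, 0, 9.1],
    [0, -0.4, -17, 0, 9.1],
    [0, -0.4, -19, 0, 9.1],
    [0, -0.4, -19.3, 0, 9.1],
    [0, -0.4, -19.3, 0, 9.1],
    [0, -0.4, -19.3, 0, 5],
    [0, -0.4, -19.3, 0, 5],
    [0, -0.4, -19.3, 0, 5],
    [0, -0.4, -19.3, 0, 5],
    [0, -0.4, -19.3, 0, 5],
    [0, -0.4, -19.3, 0, 5],
  ],
)

```text
clock: 22.2
position: [0.5965, -0.2884, 0.0787]
ee_rot: [3.074, 0.641, 0.02]
force: [-0.8, -0.2, 3.2]
width: 0.604
```

Call:
carry_out(
  plan=[
    [0, 0, 4, 0, 5],
    [0, 0, 8, 0, 5],
    [0, 0, 12, 0, 5],
    [0, 0, 16, 0, 5],
    [0, 0, 20, 0, 5],
    [-2, 4.5, 21, 0, 5],
    [-4, 9, 21, 0, 5],
    [-6, 13.5, 21, 0, 5],
    [-8, 18, 21, 0, 5],
    [-10, 22.5, 21, 0, 5],
    [-12, 27, 21, 0, 5],
    [-14, 31.5, 21, 0, 5],
    [-16, 36, 21, 0, 5],
    [-18, 40.5, 21, 0, 5],
    [-20, 45, 21, 0, 5],
    [-22, 49.5, 21, 0, 5],
    [-23.5, 54, 21, 0, 5],
    [-23.5, 54.9, 21, 0, 5],
    [-23.5, 54.9, 21, 0, 5],
    [-23.5, 54.9, 21, 0, 5],
  ],
)

```text
clock: 24.2
position: [0.3619, 0.2594, 0.2884]
ee_rot: [3.074, 0.639, 0.019]
force: [0.2, -0.7, -1.8]
width: 0.606
```

```bash
python3 w.py w_white3 420.7 286.6 88 28
```

```text
z pct [87.7 91.  97.4 98. ] 3331
all lsq [420.6 286.5] 27.6 enc [420.6 286.6  27.9] med [421.6 287. ]
boss lsq [420.8 286.5] 17.5 enc [420.4 286.1  18.2] med [421.1 286.9]
tcp [361.9 259.4 288.4]
```

View pics/w_white3.png

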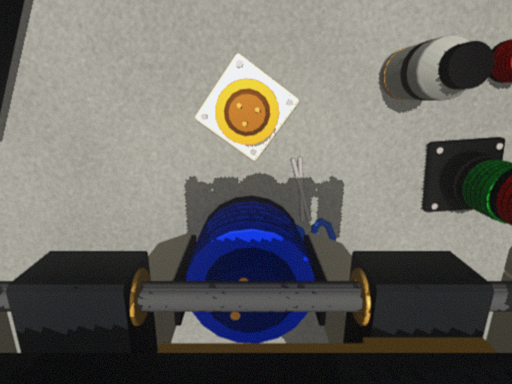

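Call:
carry_out(
  plan=[
    [3, 1.4, 0, 0, 5],
    [5.9, 2.7, -2, 0, 5],
    [5.9, 2.7, -6, 0, 5],
    [5.9, 2.7, -9, 0, 5],
    [5.9, 2.7, -10.4, 0, 5],
    [5.9, 2.7, -11, 0, 5],
    [5.9, 2.7, -11.4, 0, 5],
    [5.9, 2.7, -11.8, 0, 5],
    [5.9, 2.7, -12, 0, 5],
    [5.9, 2.7, -12.15, 0, 5],
    [5.9, 2.7, -12.25, 0, 5],
    [5.9, 2.7, -12.25, 0, 5],
  ],
)

```text
clock: 25.45
position: [0.4213, 0.2861, 0.1667]
ee_rot: [3.074, 0.637, 0.021]
force: [-1.3, -1.3, 4.3]
width: 0.604
```

Call:
carry_out(
  plan=[
    [0, 0, -0.05, 0, 5],
    [0, 0, 0, 0, 6.5],
    [0, 0, 0, 0, 7.5],
    [0, 0, 0, 0, 9.1],
    [0, 0, 0, 0, 9.1],
    [0, 0, 0, 0, 9.1],
    [0, 0, 2, 0, 9.1],
    [0, 0, 5, 0, 9.1],
    [0, 0, 10, 0, 9.1],
    [-3, -1.4, 12, 0, 9.1],
    [-6, -2.7, 12, 0, 9.1],
    [-6, -2.7, 12, 0, 9.1],
    [-6, -2.7, 12, 0, 9.1],
  ],
)

```text
clock: 26.75
position: [0.3613, 0.2589, 0.287]
ee_rot: [3.073, 0.637, 0.022]
force: [0.6, 0.3, -0.3]
width: 0.991
```

```bash
python3 w.py w_white4 421 286.6 136 28; python3 - <<'E'
from m import *
W,_=cloud('wrist','w_white4'); p=meas(W,(.421,.2866),.027,.13);p=p[p[:,2]<.139]; A=np.c_[p[:,:2]-p[:,:2].mean(0),np.ones(len(p))]; print('plane',np.linalg.lstsq(A,p[:,2],rcond=None)[0],len(p))
shot('scene','scene3')
W,_=cloud('scene','scene3')
for k,c in dict(black=(.452,.027),white=(.421,.2866),glue=(.545,-.139),drink=(.522,.147)).items():
    p=meas(W,c,.045,.02); p=p[p[:,2]<.17]; print(k,np.round(np.percentile(p[:,2],[50,90,98])*1e3))
im=cv2.imread('pics/scene3.png'); cv2.imwrite('pics/scene3c.png',cv2.resize(im[70:270,110:410],None,fx=2.5,fy=2.5,interpolation=cv2.INTER_CUBIC))
E
```

```text
z pct [135.7 138.9 145.2 145.8] 4783
all lsq [421.1 285.6] 27.6 enc [421.1 285.6  28. ] med [422.1 286.1]
boss lsq [421.2 285.6] 17.6 enc [421.5 285.6  18.2] med [421.4 285.9]
tcp [361.3 258.9 287. ]
plane [-0.00052867 -0.0021559   0.13661941] 2161
black [ 97. 141. 145.]
white [ 94. 139. 146.]
glue [ 76. 106. 124.]
drink [ 78. 116. 118.]
```

View pics/scene3c.png

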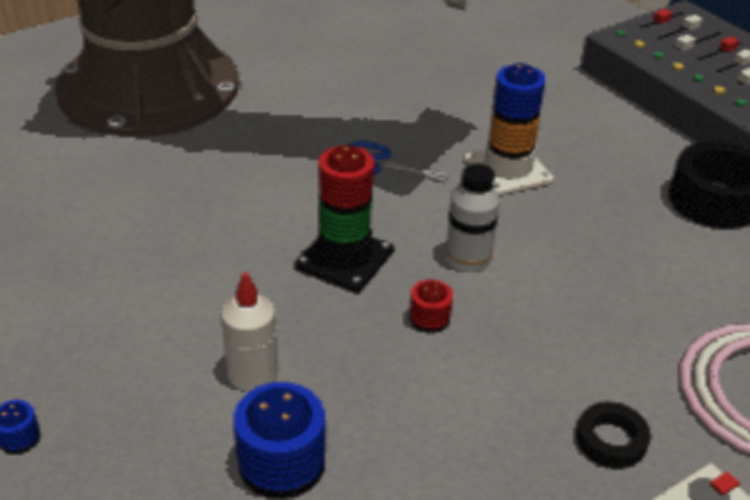

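Both towers stand level and free, and both bottles are upright. I hand in.

```bash
python3 -c "
from cell import arm
arm.sign_off()"
```

```text
the job is handed in; nothing more can be done
```

Both cue lights are built and the job is handed in at about 27 s on the robot's clock. Green with red on top stands on the black base, and amber with the medium (56 mm) blue on top stands on the white base.

- **Seating and level:** the top rims measured about 136.6 mm and the tops about 145 mm, against 136 and 144 nominal. That matches the roughly 1 mm high reading I saw on every part. The rims sloped by less than 0.2°.
- **Centring:** each module sits within about 2.5 mm of the part below. Red on green is the largest offset, at the edge of the stated play, but it sits level at full height.
- **Surroundings:** the glue bottle and the drinks bottle are still upright, and the gripper is clear of everything. The highest wrist force I read was about 21 N, when seating green.
- **Disagreements:** top and scene views differed by up to about 6 mm in places, so I took the closer wrist-camera values. The tool drifted to about 0.8° of tilt over the job, with no visible effect on the seating.

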